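Clamp the vial rack to the shaker platform with a T-bolt

TASK

Bolt the blue-footed vial rack down on the shaker: take the T-bolt out of the orange caddy, gently lower its head into the platform slot in front of the rack, slide it gently along the slot until its shank is fully home in the fork of the rack's foot, and only then turn it clockwise a quarter turn until it stops square across the slot. Then turn the red nut clockwise, seen from above, until its spring washer clamps the foot snugly (some 25 N, never forced), and let go; do not shove the rack out of its place or disturb the other things.

Things in the scene. Friction and masses are not known exactly. Their poses are not given: they have to be found in the camera images.
- shaker: White orbital shaker, 270x200 mm housing, with a 300 (x) by 230 mm aluminium platform; fixed, level. Origin: centre of its underside on the table; x runs along the slots towards the dark steel fence, z up. Two T-slots run the platform's whole length, centred at y=+52 and -52 mm. Fence: front face x=140, top z=105.5 mm.
- platform_top (a point): Centre of the platform's top face, 78.5 mm over the table; axes as the shaker's. Each slot: mouth 17 mm wide between lips 6 mm thick, below them a channel 32.6 mm wide and 7.5 mm high, its floor 13.5 mm below this face.
- rack: Loose vial rack, 0.5 to 0.85 kg, over either slot, its back 0 to 4 mm from the fence; pushed over about 3 N it shifts onto the fence. Origin: underside of the foot at the fork's home, where the shank's axis must end; x towards the fence, z up. White block at x 68 to 118, 80 mm wide, 42 high, caps to 52 mm. The foot may lie 1 mm and 0.01 rad off the slot's line.
- fork (a point): Fork of the rack's blue foot, same point and axes as the rack. Foot 8 mm thick, 64 mm wide, x from -22 to +118 mm. The fork opens to -x: 11 mm wide from x=-10, flaring to 26 mm at x=-20; its flat bottom at x=+4 mm touches the 8 mm shank at home. Round it a grey U-shaped clamping pad, x -10 to +20, 34 mm wide, its gap 12 mm, stands 0.5 to 4.5 mm proud of the foot: its height differs each time and is not reported.
- bolt: Steel T-bolt, about 0.15 kg with nut, upright in the caddy at the start. Origin: centre of the head's underside; z up the shank, x along the head. Head 31 (x) by 15 by 6 mm, two opposite corners cut: lying along a slot it can turn only clockwise (from above), a quarter turn, until its square corners meet the channel walls, at 0.1 to 0.2 rad past square. Shank 8 mm.
- bolt_tab (a point): Centre of the brass grip tab on top of the bolt, 73.5 mm above the head's underside; axes as the bolt's. Tab 14 mm along x, 10 mm thick along y, 31 mm high; grip across the 10 mm to carry and turn the bolt. Clamped, the head is drawn up 1.5 mm from the channel floor to the lips.
- nut_grip (a point): Centre of the red bar on the nut, below the tab: 44 mm along its x, 20 mm thick along its y, 19 mm high; grip across the 20 mm, fingers straddling the tab, whose top is 45 to 56 mm above this point. At nut angle 0 it is 44.5 mm above the head's underside and parallel to the bolt's x. The bar drives the nut through a torsion spring, 1.5 N m per rad: the load on the nut winds it up.
- nut (a joint): Angle of the nut itself on the bolt, rad, growing clockwise from above; 0 to 0.3 at the start, limit 5. The quick thread lowers it 2.6 mm per rad, almost freely until the washer meets the pad and has drawn the head up to the lips, at 1.3 to 2.9 rad by the pad's height; then the clamping force grows about 80 N per rad, the torque about 0.015 N m per N of clamping while turning, half of it when held still.
- washer: Steel spring washer, 28 mm diameter, 3 mm thick, under the nut and turning with it; origin at the centre of its underside, 28 mm above the head's underside at nut angle 0. It gives about 1 mm per 60 N.
- caddy: Fixed orange block 100x70x20 mm; origin at the centre of its underside. A pocket 34 mm (x) by 18 mm (y), 14 mm deep, in the middle of its top holds the bolt's head, with the head's long side along the caddy's x.
- flask: Glass conical flask, 62 mm wide, 75 mm high, standing over the other slot; bystander. Origin: centre of its underside.
- beaker: Glass beaker, 68 mm wide, 85 mm high, on the table; bystander.
- reagent: Amber bottle, 72 mm wide, 150 mm high, on the table; bystander.
- buffer: Clear bottle with red cap, 68 mm wide, 140 mm high; bystander.
- jar: Small jar, 60 mm wide, 70 mm high; bystander.
- spanner: Steel spanner, 150 mm long, lying on the table; bystander.
- strap: Dark steel clamp strap 90x28x10 mm lying on the table; bystander.
Not all that is in view belongs to the job. What is meant by the bolt is not purple, and is the larger of those in its own colour.

How it is judged:
On the way, in this order (a step that is already met when the one before it is completed fails the run):
1. the bolt's head is in the slot in front of the rack, below the lips and lying along the slot (z of bolt in the frame of shaker between 0.062 and 0.0685 m and y of bolt in the frame of rack between -0.01 and 0.01 m and angle between the x axis of bolt and the x axis of shaker, either way round below 0.3 rad and x of bolt in the frame of rack below -0.02 m), for 0.1 s.
2. the shank is home in the fork, within 4 mm, the head still along the slot (z of bolt in the frame of shaker between 0.062 and 0.0685 m and y of bolt in the frame of rack between -0.01 and 0.01 m and horizontal distance between bolt and rack below 0.004 m and angle between the x axis of bolt and the x axis of shaker, either way round below 0.4 rad), for 0.1 s.
3. the head is square across the slot within 14 degrees, the shank still home (z of bolt in the frame of shaker between 0.062 and 0.0685 m and y of bolt in the frame of rack between -0.01 and 0.01 m and horizontal distance between bolt and rack below 0.004 m and angle between the x axis of bolt and the y axis of shaker, either way round below 0.25 rad), for 0.1 s.
At the end, for the whole second after the job is handed in: Shank within 4 mm of the fork's home, head under the lips and square across the slot within 0.25 rad, washer pressing the foot with more than 10 N, bolt and rack upright and at rest, rack within 8 mm of where it stood and along the slot within 0.08 rad (all of step 3 and contact force between washer and rack above 10 N and distance of rack from where it was at the start of the episode below 0.008 m and angle between the x axis of rack and the x axis of shaker, either way round below 0.08 rad and angle between rack's own z axis and vertical below 0.05 rad and angle between bolt's own z axis and vertical below 0.1 rad and linear speed of each of rack, bolt below 0.02 m/s); the robot touches nothing.
It fails at once if the shank is pushed against the rack with more than 25 N (contact force between bolt and rack above 25 N and contact force between washer and rack below 2 N).
It fails at once if the bolt is pressed on the shaker with more than 35 N before clamping (contact force between bolt and shaker above 35 N and contact force between washer and rack below 2 N).
It fails at once if the nut is overtightened: washer force over 40 N (contact force between washer and rack above 40 N).
It fails at once if the rack is shoved more than 15 mm (distance of rack from where it was at the start of the episode above 0.015 m).
It fails at once if a bystander is moved more than 20 mm (distance of any of flask, beaker, reagent, buffer, jar, spanner, strap from where it was at the start of the episode above 0.02 m).
It also fails if it takes over 72 s, if anything falls off the work surface, if the arm or the gripper's body presses on something with over 40 N, if the wrist force passes 120 N, or if a joint passes its speed limit or range.

ROBOT

A 7-joint arm with a two-finger parallel gripper is mounted at the origin on the work surface. World frame = base frame: x ahead of the robot, y to its left, z up, the work surface at z = 0. Lengths are in m, angles in rad, forces in N, time in s.
With the tool pointing down it reaches from about 0.4 to 0.9 m from the base axis. Payload 5.6 kg.
Tool frame: the origin (TCP) lies at the very end of the fingers, on their centre line; the grasp point (between the pads) lies 19 mm behind it; z points along the fingers, y is the direction in which the jaws open and shut (so a half turn about z gives the same grasp; the last joint's range is limited). The gripper opens to 92 mm and grips with 3 to 60 N. Pads are 20 mm wide; open, the fingers measure 128 mm over their backs; the gripper's body (75 mm by 189 mm) begins 69 mm behind the grasp point.
Start: joints at [1.11, 0.468, -0.012, 1.603, 0.006, 1.071, -0.056], TCP at [0.264, -0.594, 0.215] pointing down, gripper open.
Joint ranges: [-2.53, 2.53], [-0.31, 2.02], [-1.57, 1.55], [0.28, 2.44], [-1.29, 4.43], [0.15, 1.84], [-2.92, 2.92]. Speed limits (rad/s): [2.57, 2.57, 3.14, 3.14, 3.14, 3.14, 3.14].

INTERFACE

Orientations are given as [roll, pitch, yaw] about the fixed x, y, z axes, in that order (R = Rz(yaw) Ry(pitch) Rx(roll)).
In Python, from cell import r, snapshot, calibration, order gives the robot as it stands.
- The arm moves only by the shell command python3 -m crank 'ROWS'. ROWS is JSON, one flat list of numbers, 5 for each row, row after row: the finger opening in cm, from 0 to 9.19, then the shift along the world's x, y, z in cm, then the turn about the world's z in rad. A call has exactly 10 rows; each row shifts and turns the commanded pose from where the row before left it; what a row does not reach is not made up. A row lasts 1/8 s, in which the tool goes at most 62.5 mm and 10.7 degrees, less where a joint would pass 70% of its speed; a pose out of reach is approached as far as the arm can. A call is refused whole if a number of a shift passes 6.25 or a number of a turn 0.188, either way. A call with a gripper value outside its range is refused whole. The fingers move at their own pace and stop on an object; the grip force is fixed at half the most. Time passes only in rows, so rows that do not move let the fingers close, or fill a call up. It gives the time, the measured TCP pose, the force and the opening at its end, in the units of the state.
- r.observe(): the state, without advancing time (a new reading comes with each control period).
- snapshot(name): name is "scene" or "top"; returns the picture (420x560x3 uint8, red, green, blue); there is no depth.
- calibration(name): a dict with "vertical_fov" (degrees; the focal length in pixels is half the picture's height over the tangent of half this angle, whatever the lens; pixels are square), "cx", "cy" (the principal point, pixels), "distortion" ([k1, k2, p1, p2, k3] as OpenCV has them; the pictures are not rectified), "world_to_cam" (4x4, takes a point from world to camera coordinates). Camera axes: x right, y down, z forward; pixel columns grow to the right and rows downward; lengths in m; the calibration is good to about 2 mm. A picture is of the moment at which its call begins. calibration takes no time and is no camera call.
- order.job_done(): hands the job in, once; it reports no verdict.
The state is a dict: "time_s": time; "q": joint angles; "qd": joint speeds; "joint_torque": joint torques, N m; "position": TCP position; "eef_rot": TCP orientation; "ft_force": force on the tool from outside, world axes, zero at the start; "moment": the same for the moment, N m; "gripper_width": finger opening in m.
Only numpy, scipy, OpenCV 4.12 (cv2) and the standard library are available. Lean on these libraries where they do the work, as an engineer would, in place of code of your own. Each camera call takes 0.05 s, during which the arm holds its last target. There are 200 camera calls.

## Working session

There is one attempt and no reset: what is moved stays moved. The work goes in short steps, Python scripts to look and compute and a shell command to move; the robot and the scene stay as the last step left them, time stands still between calls to the robot, and variables do not carry over. Pictures are saved under pics/ and viewed, about 8 in all and at most 12, crops included, and the job is handed in when it is done.

```bash
mkdir -p pics; ls
cat > h.py <<'E'
import cv2, numpy as np
from cell import r, snapshot, calibration, order
def snap(name,fn):
    im=snapshot(name); cv2.imwrite('pics/'+fn+'.png',cv2.cvtColor(im,cv2.COLOR_RGB2BGR)); return im
def K(name):
    c=calibration(name); f=210/np.tan(np.radians(c['vertical_fov'])/2)
    return np.array([[f,0,c['cx']],[0,f,c['cy']],[0,0,1.]]),np.array(c['distortion'],float),np.array(c['world_to_cam'],float)
def ray(name,uv):
    k,d,T=K(name); p=cv2.undistortPoints(np.array(uv,float).reshape(-1,1,2),k,d).reshape(-1,2)
    D=np.c_[p,np.ones(len(p))]@T[:3,:3]; o=-T[:3,:3].T@T[:3,3]
    return o,D
def onz(name,uv,z):
    o,D=ray(name,uv); return o+D*((z-o[2])/D[:,2])[:,None]
def proj(name,P):
    k,d,T=K(name); return cv2.projectPoints(np.array(P,float).reshape(-1,1,3),cv2.Rodrigues(T[:3,:3])[0],T[:3,3],k,d)[0].reshape(-1,2)
def tri(uv1,uv2,a='scene',b='top'):
    o1,D1=ray(a,[uv1]);o2,D2=ray(b,[uv2]);d1=D1[0]/np.linalg.norm(D1[0]);d2=D2[0]/np.linalg.norm(D2[0])
    t=np.linalg.lstsq(np.c_[d1,-d2],o2-o1,rcond=None)[0]
    p,q=o1+t[0]*d1,o2+t[1]*d2; return (p+q)/2,np.linalg.norm(p-q)
E
python3 - <<'E'
from h import *
a=snap('scene','s0');b=snap('top','t0')
for n in('scene','top'):
    k,d,T=K(n);print(n,k[0,0],-T[:3,:3].T@T[:3,3],T[:3,:3].round(2).tolist(),d)
print(r.observe())
E
```

```text
pics
scene 461.59624563234223 [1.0136352  0.50140723 0.95197976] [[-0.75, 0.67, -0.01], [0.54, 0.6, -0.59], [-0.39, -0.44, -0.81]] [0.01373842 0.         0.         0.         0.        ]
top 473.34809822582383 [0.33712185 0.00209765 1.32443943] [[0.12, -0.99, 0.01], [-0.97, -0.12, -0.21], [0.2, 0.02, -0.98]] [-0.13950284  0.          0.          0.          0.        ]
{'time_s': 0.1, 'q': array([ 1.10995065,  0.46827094, -0.01159096,  1.60351499,  0.00597963,
        1.07137487, -0.05629716]), 'qd': array([-0.00055641, -0.00203588, -0.00098438, -0.00155526,  0.00030812,
       -0.00068842,  0.00067227]), 'joint_torque': array([ 4.95514814e-04, -5.21643949e+01, -1.26533821e-02, -2.44364637e+01,
       -5.67550049e-02,  1.41393102e-02,  7.14988346e-05]), 'position': array([ 0.26349633, -0.59364029,  0.21375421]), 'eef_rot': array([-3.14006224e+00,  9.97276173e-05,  4.17763698e-01]), 'ft_force': array([ 0.27314381, -0.3424636 , -0.6355621 ]), 'moment': array([ 0.01701248, -0.02134339, -0.04429896]), 'gripper_width': 0.09183323408191373}
```

```bash
python3 -m crank --help 2>&1 | head -5
```

```text
invalid input: not JSON, or not a number
```

View pics/s0.png

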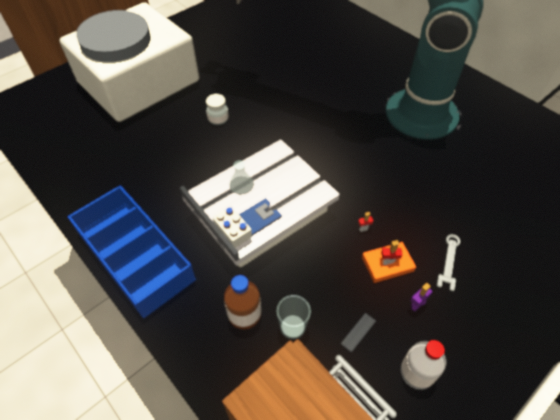

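View pics/t0.png

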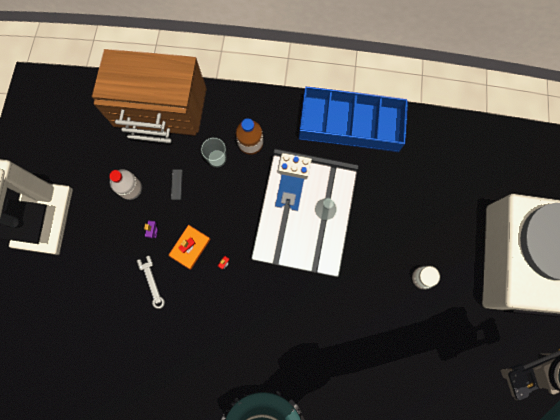

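Candidates in scene / top pixels: the red-nut bolt in the caddy, (391,252) / (187,246); a small red bolt, (366,221) / (223,263); a purple bolt, (421,297) / (150,229). I choose the red one in the caddy because it is the larger of its colour and isn't purple. Next is one close crop to check that, and the measurements.

Run:
```python
from h import *
a=cv2.imread('pics/s0.png');b=cv2.imread('pics/t0.png')
def crop(im,x,y,w,h,s): return cv2.resize(im[y:y+h,x:x+w],None,fx=s,fy=s,interpolation=cv2.INTER_CUBIC)
# scene caddy, top caddy, top rack, scene rack ; each 400x300
t=np.vstack([np.hstack([crop(a,350,205,80,60+15,5)[:300],crop(b,155,215,80,60,5)]),np.hstack([crop(b,250,145,120,90,400/120)[:300],crop(a,180,140,160,120,2.5)])])
cv2.imwrite('pics/c1.png',t)
def mask(im,lo,hi,box):
    h=cv2.cvtColor(im,cv2.COLOR_BGR2HSV);m=cv2.inRange(h,lo,hi);z=np.zeros_like(m);x0,y0,x1,y1=box;z[y0:y1,x0:x1]=m[y0:y1,x0:x1];return z
def big(m):
    c=max(cv2.findContours(m,cv2.RETR_EXTERNAL,cv2.CHAIN_APPROX_NONE)[0],key=cv2.contourArea);return c.reshape(-1,2)
m=mask(b,(8,150,120),(22,255,255),(155,215,225,280));c=big(m)
P=onz('top',c,0.02)[:,:2]
print('caddy top',cv2.minAreaRect((P*1000).astype(np.float32)))
m=mask(a,(5,150,100),(20,255,255),(350,225,430,290));c=big(m)
P=onz('scene',c,0.02)[:,:2];print('caddy scene',cv2.minAreaRect((P*1000).astype(np.float32)))
for n,im,box in(('top',b,(165,225,210,270)),('scene',a,(370,235,410,275))):
    h=mask(im,(0,150,60),(6,255,255),box)|mask(im,(174,150,60),(180,255,255),box)
    c=big(h);print(n,'red',cv2.minAreaRect(c.astype(np.float32)),cv2.moments(h,True)['m10']/cv2.moments(h,True)['m00'],cv2.moments(h,True)['m01']/cv2.moments(h,True)['m00'])
m=mask(b,(0,0,170),(180,70,255),(245,140,365,280));c=big(m);
P=onz('top',c,0.0785)[:,:2];print('plat',cv2.minAreaRect((P*1000).astype(np.float32)))
m=mask(b,(100,120,50),(125,255,255),(270,175,310,215));c=big(m)
P=onz('top',c,0.0865)[:,:2];print('foot',cv2.minAreaRect((P*1000).astype(np.float32)), cv2.boxPoints(cv2.minAreaRect((P*1000).astype(np.float32))))
```

```text
caddy top ((472.6754455566406, 267.4193115234375), (74.16622161865234, 102.54454803466797), 64.94987487792969)
caddy scene ((473.0818786621094, 266.9483337402344), (89.06895446777344, 109.15872192382812), 66.29161834716797)
top red ((186.6647186279297, 244.8588104248047), (7.158705234527588, 15.727458000183105), 49.398704528808594) 187.18085106382978 245.0531914893617
scene red ((391.5, 252.0), (12.0, 19.0), 90.0) 390.74175824175825 253.22527472527472
plat ((600.7702026367188, -5.324348449707031), (160.29736328125, 303.60943603515625), 85.65052795410156)
foot ((645.3382568359375, 8.332897186279297), (59.92805862426758, 88.73656463623047), 85.50218200683594) [[598.75684  -18.05944 ]
 [687.2201   -25.018265]
 [691.9197    34.725235]
 [603.4564    41.68406 ]]
```

View pics/c1.png

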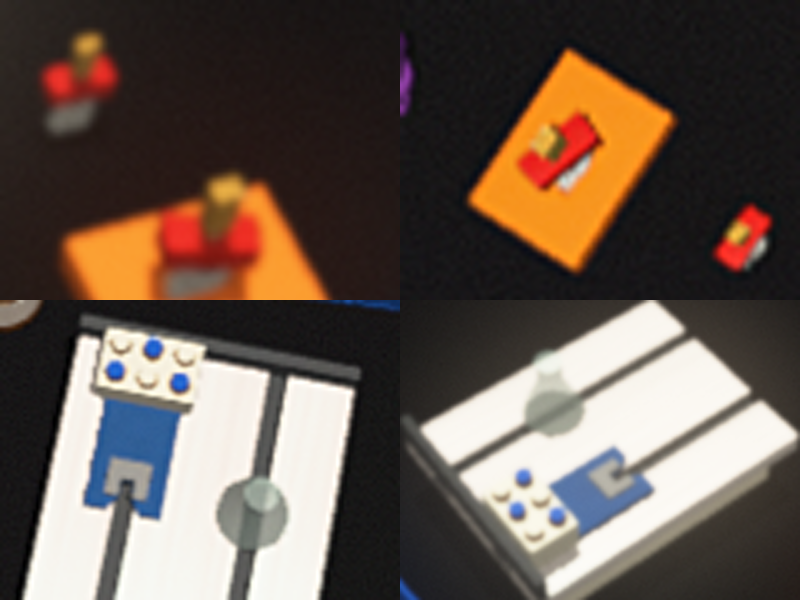

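The crop confirms the choice: the caddy bolt (scene (392,252), top (187,245)) is clearly larger than the loose red one. The pad and fork on the blue foot are also visible. The caddy comes out 74x103 mm at (473,267), yaw about -25°, which matches the given size. The foot is 89 mm long at yaw about -4.4°. I'll start moving now and check the tab's height by triangulation.

```bash
python3 -m crank '[9,1.9,5,0,0.187, 9,1.9,5,0,0.187, 9,1.9,5,0,0.187, 9,1.9,5,0,0.187, 9,1.9,5,0,0.187, 9,1.9,5,0,0.187, 9,1.9,5,0,0.187, 9,1.9,5,0,0.187, 9,1.9,5,0,0.187, 9,1.9,5,0,0.187]'
python3 - <<'E'
from h import *
print(r.observe()['q'].round(3))
print(proj('top',[[.473,.267,.095],[.473,.267,.0505]]),proj('scene',[[.473,.267,.095],[.473,.267,.0505]]))
b=cv2.imread('pics/t0.png');a=cv2.imread('pics/s0.png')
out=[]
for im,(x0,y0,x1,y1) in((a,(380,232,405,258)),(b,(175,235,200,255))):
    h=cv2.cvtColor(im,cv2.COLOR_BGR2HSV);m=cv2.inRange(h,(17,90,90),(32,200,255));z=np.zeros_like(m);z[y0:y1,x0:x1]=m[y0:y1,x0:x1]
    M=cv2.moments(z,True);out.append((M['m10']/M['m00'],M['m01']/M['m00']));print(M['m00'],out[-1])
print(tri(*out))
# slot: dark columns in rack slot, fit line at z=.0785
g=cv2.cvtColor(b,cv2.COLOR_BGR2GRAY).astype(float)
for lo,hi,v0,v1 in((265,300,215,262),(310,345,225,268)):
    pts=[]
    for v in range(v0,v1):
        # track dark minimum weighted
        row=g[v,lo:hi]; w=np.clip(170-row,0,None); u=np.arange(lo,hi)
        c=u[np.argmin(cv2.GaussianBlur(row[None],(5,1),0))]; s=np.abs(u-c)<=5
        pts.append((np.sum(w[s]*u[s])/w[s].sum(),v))
    P=onz('top',pts,.0785); k=np.polyfit(P[:,0],P[:,1],1); res=P[:,1]-np.polyval(k,P[:,0]); 
    print('slot slope',k,'rms',res.std(),'x range',P[:,0].min(),P[:,0].max())
E
```

```text
time_s: 1.35
position: [0.4539, -0.0926, 0.2146]
eef_rot: [-3.141, 0.0, 2.294]
ft_force: [0.4, -0.6, -0.1]
gripper_width: 0.0903
[ 0.68   0.211 -0.613  2.011  0.148  0.962  0.715]
[[183.84853003 242.76561227]
 [187.00868916 244.98630194]] [[394.58449204 242.20198404]
 [390.72085044 252.69160791]]
43.0 (394.5813953488372, 243.1860465116279)
27.0 (184.07407407407408, 242.96296296296296)
(array([0.47280961, 0.26737543, 0.09128475]), np.float64(0.0005959698319453336))
slot slope [-0.0764407   0.05687571] rms 0.00017977518022978663 x range 0.45725146612557005 0.5828663824137932
slot slope [ 0.86501987 -0.56242563] rms 0.01902695435179604 x range 0.46263818199477186 0.5681468984042858
```

```bash
python3 -m crank '[6,0.24,4.5,-0.8,0.0514, 6,0.24,4.5,-0.8,0.0514, 6,0.24,4.5,-0.8,0.0514, 6,0.24,4.5,-0.8,0.0514, 6,0.24,4.5,-0.8,0.0514, 6,0.24,4.5,-0.8,0.0514, 6,0.24,4.5,-0.8,0.0514, 6,0.24,4.5,-0.8,0.0514, 6,0,0,0,0, 6,0,0,0,0]'
python3 - <<'E'
from h import *
print(r.observe()['q'].round(3))
E
```

```text
time_s: 2.6
position: [0.4727, 0.265, 0.1501]
eef_rot: [-3.14, -0.0, 2.698]
ft_force: [-0.0, -0.3, -0.0]
gripper_width: 0.0599
[ 0.016  0.488 -0.747  1.888  0.411  0.926  0.201]
```

```bash
python3 -m crank '[6,0,0.2,-1.5,0.007, 6,0,0,-1.5,0, 6,0,0,-1.5,0, 6,0,0,-1.5,0, 6,0,0,-1.5,0, 6,0,0,-1.0,0, 6,0,0,0,0, 0,0,0,0,0, 0,0,0,0,0, 0,0,0,0,0]'
```

```text
time_s: 3.85
position: [0.4732, 0.268, 0.066]
eef_rot: [3.141, 0.001, 2.706]
ft_force: [0.9, -0.1, 0.3]
gripper_width: 0.0319
```

```bash
python3 -m crank '[0,0,0,0,0, 0,0,0,0,0, 0,0,0,0,0, 0,0,0,0.3,0, 0,0,0,0.3,0, 0,0,0,0.3,0, 0,0,0,0.6,0, 0,0,0,0.6,0, 0,0,0,0.6,0, 0,0,0,0.6,0]'
```

```text
time_s: 5.1
position: [0.4729, 0.2679, 0.0991]
eef_rot: [3.141, 0.0, 2.706]
ft_force: [-0.5, 0.3, -0.5]
gripper_width: 0.0098
```

```bash
python3 -m crank '[0,0,0,2.5,0, 0,0,0,2.5,0, 0,1.4,-3.6,0.6,0.052, 0,1.4,-3.6,0.6,0.051, 0,1.4,-3.7,0.6,0.051, 0,1.4,-3.7,0.5,0.051, 0,1.4,-3.7,0.5,0.051, 0,1.4,-3.6,0.3,0.051, 0,1.4,-3.6,0,0.052, 0,0,0,0,0]'
python3 - <<'E'
from h import *
s=r.observe();print(s['q'].round(3),s['position'],s['eef_rot'],s['ft_force'])
E
```

```text
time_s: 6.35
position: [0.5717, 0.0088, 0.1793]
eef_rot: [-3.141, -0.0, 3.059]
ft_force: [-0.3, 0.8, -2.7]
gripper_width: 0.0098
[ 0.534  0.516 -0.802  1.792  0.43   1.018  1.054] [0.57170308 0.00884276 0.17928131] [-3.14051178e+00 -1.59423797e-04  3.05879912e+00] [-0.28072784  0.82085569 -2.73833236]
```

```bash
python3 -m crank '[0,0,0,-0.8,0.003, 0,0,0,-0.8,0.003, 0,0,0,-0.8,0, 0,0,0,-0.6,0, 0,0,0,0,0, 0,0,0,0,0, 0,0,0,0,0, 0,0,0,0,0, 0,0,0,0,0, 0,0,0,0,0]'
python3 - <<'E'
from h import *
a=snap('scene','s1');b=snap('top','t1')
s=r.observe();print(s['q'].round(3),s['position'],s['eef_rot'],s['ft_force'])
def crop(im,x,y,w,h,s): return cv2.resize(im[y:y+h,x:x+w,::-1],None,fx=s,fy=s,interpolation=cv2.INTER_CUBIC)
cv2.imwrite('pics/c2.png',np.hstack([crop(a,220,150,100,140,4),crop(b,240,150,100,140,4)]))
p=s['position'];hz=p[2]-.06
for n in('scene','top'): print(n,proj(n,[p,[p[0],p[1],hz],[p[0],p[1],hz+.0445]]).round(1).tolist())
E
```

```text
time_s: 7.6
position: [0.5709, 0.0129, 0.1496]
eef_rot: [-3.142, 0.0, 3.071]
ft_force: [0.4, -0.8, -1.6]
gripper_width: 0.0093
[ 0.512  0.55  -0.782  1.819  0.465  0.966  1.031] [0.57090591 0.01288849 0.14960305] [3.14155670e+00 7.11345616e-05 3.07091864e+00] [-0.27444438 -0.92116518 -1.64164315]
scene [[283.0, 182.6], [283.0, 198.8], [283.0, 186.9]]
top [[284.6, 214.2], [284.3, 218.6], [284.5, 215.3]]
```

View pics/c2.png

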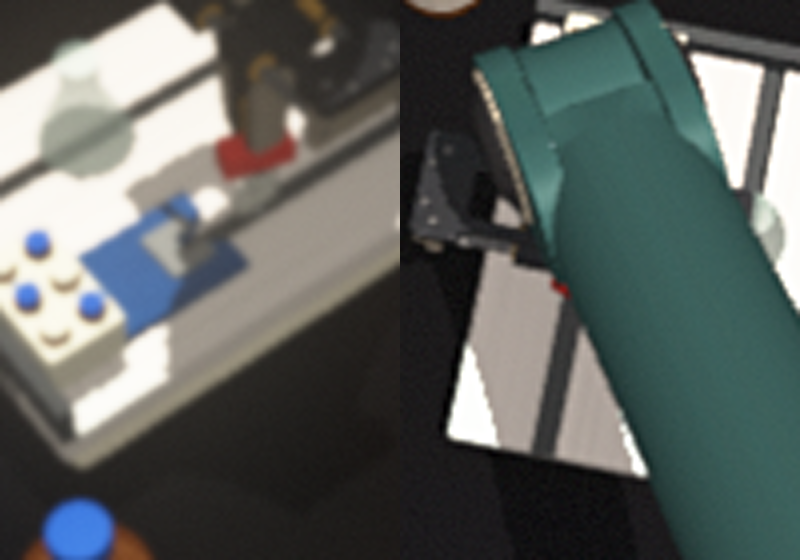

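Run:
```python
from h import *
a=cv2.imread('pics/s0.png');g=cv2.cvtColor(a,cv2.COLOR_BGR2GRAY).astype(np.float32)
# sample cross profiles along predicted slot, both slots
d=np.array([np.cos(-.0763),np.sin(-.0763)]);n=np.array([-d[1],d[0]])
for cam,f in(('scene','s0'),('top','t0')):
  g=cv2.cvtColor(cv2.imread(f'pics/{f}.png'),cv2.COLOR_BGR2GRAY).astype(np.float32)
  for off in(0,-.104):
    res=[]
    for x in(np.arange(.47,.59,.01)):
        base=np.array([x,.05688-.07644*x])+n*off
        o=np.arange(-.016,.01601,.0005);P=np.c_[base+o[:,None]*n,np.full(len(o),.0785)]
        uv=proj(cam,P).astype(np.float32);v=cv2.remap(g,uv[:,:1],uv[:,1:],cv2.INTER_CUBIC).ravel()
        hi=np.minimum(np.median(v[:6]),np.median(v[-6:]));th=(hi+v[15:50].min())/2;ins=np.where(v<th)[0]
        res.append((o[ins[0]]*1e3,o[ins[-1]]*1e3))
    print(cam,off,np.array(res).round(1).tolist())
```

```text
scene 0 [[-6.0, 6.0], [-6.0, 6.0], [-6.0, 6.0], [-5.5, 6.0], [-6.0, 6.0], [-6.0, 6.0], [-6.0, 6.0], [-6.0, 6.0], [-6.0, 6.0], [-6.0, 6.0], [-6.0, 6.0], [-6.0, 6.0]]
scene -0.104 [[-6.0, 5.5], [-6.0, 6.0], [-6.0, 6.0], [-5.5, 6.0], [-6.0, 5.5], [-6.0, 6.0], [-6.0, 5.5], [-5.5, 6.0], [-5.5, 5.5], [-6.0, 6.0], [-6.0, 5.5], [-6.0, 6.0]]
top 0 [[-7.5, 7.5], [-7.0, 7.5], [-7.0, 7.0], [-7.5, 7.0], [-7.5, 7.5], [-7.0, 7.5], [-7.0, 7.5], [-7.0, 7.5], [-7.5, 8.0], [-7.0, 7.5], [-7.0, 7.5], [-7.5, 7.5]]
top -0.104 [[-7.0, 7.5], [-7.0, 7.0], [-7.0, 7.0], [-7.5, 7.5], [-7.0, 7.5], [-7.0, 7.0], [-7.0, 7.5], [-6.5, 7.0], [-7.0, 7.0], [-7.0, 7.5], [-7.0, 7.0], [-7.0, 7.5]]
```

```bash
python3 -m crank '[0,0,0,-0.4,-0.003, 0,0,0,-0.3,-0.003, 0,0,0,-0.2,0, 0,0,0,-0.2,0, 0,0,0,-0.1,0, 0,0,0,-0.1,0, 0,0,0,0,0, 0,0,0,0,0, 0,0,0,0,0, 0,0,0,0,0]'
```

```text
time_s: 8.95
position: [0.5709, 0.0129, 0.1366]
eef_rot: [3.142, 0.0, 3.065]
ft_force: [-0.3, 1.0, -1.6]
gripper_width: 0.01
```

```bash
python3 -m crank '[0,0,0,-0.2,0, 0,0,0,-0.2,0, 0,0,0,-0.2,0, 0,0,0,-0.1,0, 0,0,0,-0.1,0, 0,0,0,-0.1,0, 0,0,0,0,0, 0,0,0,0,0, 0,0,0,0,0, 0,0,0,0,0]'
```

```text
time_s: 10.2
position: [0.5709, 0.0129, 0.1276]
eef_rot: [-3.142, 0.0, 3.065]
ft_force: [0.2, -0.5, -1.9]
gripper_width: 0.0098
```

```bash
python3 -m crank '[0,0,0,-0.05,0, 0,0,0,-0.05,0, 0,0,0,-0.05,0, 0,0,0,-0.03,0, 0,0,0,0,0, 0,0,0,0,0, 0,0,0,0,0, 0,0,0,0,0, 0,0,0,0,0, 0,0,0,0,0]'
python3 - <<'E'
from h import *
s=r.observe();print(s['position'],s['eef_rot'],s['ft_force'],s['moment'])
a=snap('scene','s2')
cv2.imwrite('pics/c3.png',cv2.resize(a[150:250,210:310,::-1],None,fx=6,fy=6,interpolation=cv2.INTER_CUBIC))
E
```

```text
time_s: 11.45
position: [0.5709, 0.0129, 0.1258]
eef_rot: [3.142, 0.0, 3.065]
ft_force: [-0.2, 0.7, -2.5]
gripper_width: 0.0098
[0.5709143  0.01290168 0.12579911] [3.14155048e+00 4.80648944e-05 3.06494735e+00] [-0.20936548  0.74887795 -2.50012889] [ 0.06887665 -0.17103463  0.00618225]
```

View pics/c3.png

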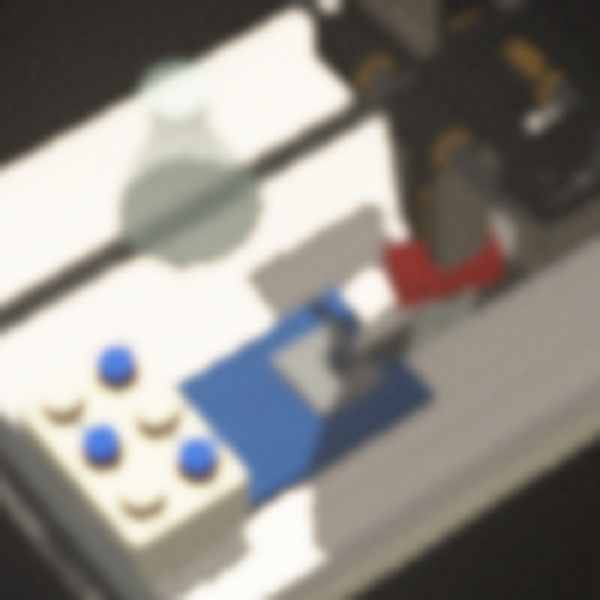

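The head went below the lips with no contact force (head underside near 65.8 mm), and the foot is clear ahead. Now I'll slide along the slot.

```bash
python3 -m crank '[0,0.45,-0.034,0,0, 0,0.45,-0.034,0,0, 0,0.45,-0.035,0,0, 0,0.45,-0.034,0,0, 0,0.45,-0.034,0,0, 0,0.45,-0.035,0,0, 0,0.45,-0.034,0,0, 0,0.45,-0.034,0,0, 0,0.3,-0.023,0,0, 0,0,0,0,0]'
python3 - <<'E'
from h import *
s=r.observe();print(s['position'],s['eef_rot'],s['ft_force'],s['moment'])
E
```

```text
time_s: 12.75
position: [0.6101, 0.0099, 0.1257]
eef_rot: [3.141, 0.0, 3.065]
ft_force: [-0.2, 0.5, -1.8]
gripper_width: 0.0099
[0.61005664 0.00990957 0.12573339] [3.14146096e+00 2.41486962e-05 3.06479856e+00] [-0.19464545  0.49088802 -1.76038923] [ 0.07587948 -0.13220979 -0.00162142]
```

```bash
python3 -m crank '[0,0.15,-0.0115,0,0, 0,0.15,-0.0115,0,0, 0,0.15,-0.0115,0,0, 0,0.15,-0.0115,0,0, 0,0.15,-0.0115,0,0, 0,0.1,-0.0076,0,0, 0,0,0,0,0, 0,0,0,0,0, 0,0,0,0,0, 0,0,0,0,0]'
```

```text
time_s: 14.0
position: [0.6184, 0.0092, 0.1258]
eef_rot: [3.142, 0.0, 3.065]
ft_force: [0.5, -0.1, -1.1]
gripper_width: 0.0101
```

```bash
python3 -m crank '[0,0.05,-0.004,0,0, 0,0.05,-0.004,0,0, 0,0.05,-0.004,0,0, 0,0,0,0,0, 0,0,0,0,0, 0,0,0,0,0, 0,0,0,0,0, 0,0,0,0,0, 0,0,0,0,0, 0,0,0,0,0]'
```

```text
time_s: 15.25
position: [0.6199, 0.0092, 0.1258]
eef_rot: [3.142, 0.0, 3.065]
ft_force: [0.2, -0.5, -1.8]
gripper_width: 0.0096
```

```bash
python3 -m crank '[0,0.05,-0.004,0,0, 0,0.05,-0.004,0,0, 0,0.05,-0.004,0,0, 0,0.05,-0.004,0,0, 0,0,0,0,0, 0,0,0,0,0, 0,0,0,0,0, 0,0,0,0,0, 0,0,0,0,0, 0,0,0,0,0]'
```

```text
time_s: 16.5
position: [0.6219, 0.009, 0.1258]
eef_rot: [3.142, 0.0, 3.065]
ft_force: [-0.3, 0.4, -1.4]
gripper_width: 0.01
```

```bash
python3 -m crank '[0,0.05,-0.004,0,0, 0,0.05,-0.004,0,0, 0,0,0,0,0, 0,0,0,0,0, 0,0,0,0,0, 0,0,0,0,0, 0,0,0,0,0, 0,0,0,0,0, 0,0,0,0,0, 0,0,0,0,0]'
```

```text
time_s: 17.75
position: [0.6227, 0.0089, 0.1257]
eef_rot: [-3.142, -0.0, 3.065]
ft_force: [-2.7, 0.4, -0.9]
gripper_width: 0.0099
```

```bash
python3 -m crank '[0,0.03,-0.002,0,0, 0,0.03,-0.002,0,0, 0,0,0,0,0, 0,0,0,0,0, 0,0,0,0,0, 0,0,0,0,0, 0,0,0,0,0, 0,0,0,0,0, 0,0,0,0,0, 0,0,0,0,0]'
python3 - <<'E'
from h import *
s=r.observe();print(s['position'],s['eef_rot'],s['ft_force'],s['moment'])
a=snap('scene','s3')
cv2.imwrite('pics/c4.png',np.hstack([cv2.resize(i[150:250,210:275],None,fx=6,fy=6,interpolation=cv2.INTER_CUBIC) for i in (cv2.imread('pics/s0.png'),a[:,:,::-1])]))
E
```

```text
time_s: 19.0
position: [0.6234, 0.0089, 0.1257]
eef_rot: [3.142, -0.0, 3.065]
ft_force: [-2.5, 0.3, -2.4]
gripper_width: 0.0105
[0.62343436 0.0088513  0.1257295 ] [ 3.14157579e+00 -9.64690599e-05  3.06494910e+00] [-2.47822812  0.32826625 -2.37031831] [ 0.11365277  0.6852541  -0.03939563]
```

View pics/c4.png

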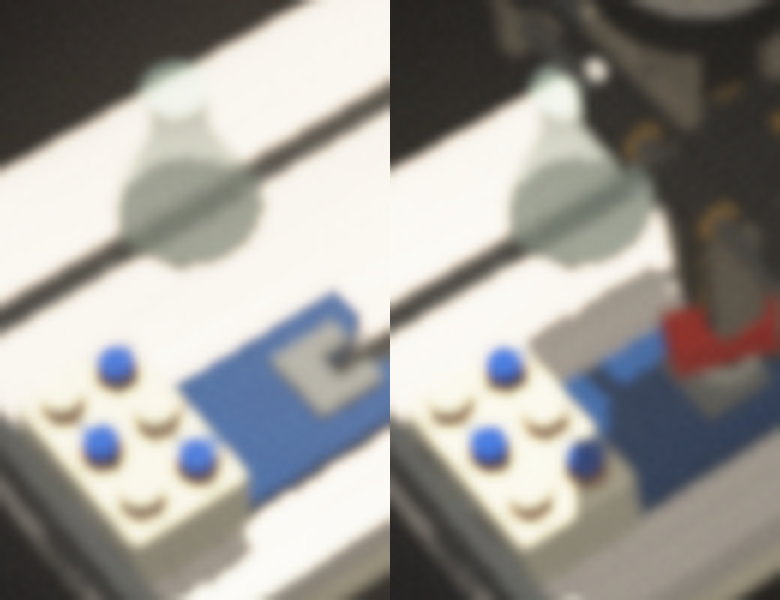

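Contact at the predicted place: a steady 2.5 N, the moment rose, and the washer sits over the pad. Flask and rack are where they were. I'll turn clockwise in parts.

```bash
python3 -m crank '[0,0,0,0,-0.08, 0,0,0,0,-0.08, 0,0,0,0,-0.08, 0,0,0,0,-0.08, 0,0,0,0,-0.08, 0,0,0,0,0, 0,0,0,0,0, 0,0,0,0,0, 0,0,0,0,0, 0,0,0,0,0]'
python3 - <<'E'
from h import *
s=r.observe();print(s['q'].round(2),s['ft_force'],s['moment'])
E
```

```text
time_s: 20.3
position: [0.6235, 0.0089, 0.1258]
eef_rot: [3.141, -0.0, 2.665]
ft_force: [-2.2, 2.2, -1.1]
gripper_width: 0.0098
[ 0.4   0.62 -0.64  1.71  0.44  0.96  0.68] [-2.1868967   2.22680452 -1.05260075] [0.54285463 0.74240644 0.00471173]
```

```bash
python3 -m crank '[0,0,0,0,-0.1, 0,0,0,0,-0.1, 0,0,0,0,-0.1, 0,0,0,0,-0.1, 0,0,0,0,-0.1, 0,0,0,0,-0.1, 0,0,0,0,0, 0,0,0,0,0, 0,0,0,0,0, 0,0,0,0,0]'
python3 - <<'E'
from h import *
s=r.observe();print(s['ft_force'],s['moment'])
E
```

```text
time_s: 21.55
position: [0.6233, 0.0089, 0.1257]
eef_rot: [-3.141, -0.0, 2.065]
ft_force: [-4.1, 1.9, -0.9]
gripper_width: 0.0098
[-4.08207352  1.8544428  -0.87399754] [0.58459897 1.11823338 0.01802078]
```

```bash
python3 -m crank '[0,0,0,0,-0.1, 0,0,0,0,-0.1, 0,0,0,0,-0.1, 0,0,0,0,-0.1, 0,0,0,0,-0.1, 0,0,0,0,-0.07, 0,0,0,0,-0.04, 0,0,0,0,-0.04, 0,0,0,0,0, 0,0,0,0,0]'
python3 - <<'E'
from h import *
s=r.observe();print(s['q'].round(2),s['ft_force'],s['moment'])
E
```

```text
time_s: 22.8
position: [0.6228, 0.0084, 0.1255]
eef_rot: [-3.14, 0.001, 1.415]
ft_force: [-5.5, 0.6, -0.4]
gripper_width: 0.0096
[ 0.19  0.56 -0.35  1.72  0.24  0.91 -0.41] [-5.45198834  0.63252733 -0.36838363] [2.66265428e-01 1.34463340e+00 4.62434120e-04]
```

```bash
python3 -m crank '[0,-0.03,0,0,-0.02, 0,0,0,0,-0.02, 0,0,0,0,-0.02, 0,0,0,0,0, 0,0,0,0,0, 0,0,0,0,0, 0,0,0,0,0, 0,0,0,0,0, 0,0,0,0,0, 0,0,0,0,0]'
python3 - <<'E'
from h import *
s=r.observe();print(s['q'].round(2),s['ft_force'],s['moment'])
E
```

```text
time_s: 24.05
position: [0.6227, 0.0083, 0.1255]
eef_rot: [-3.141, 0.001, 1.354]
ft_force: [-5.0, 0.7, -2.5]
gripper_width: 0.0097
[ 0.18  0.55 -0.34  1.73  0.23  0.9  -0.47] [-5.01632199  0.66014328 -2.49420968] [0.00243094 1.41175022 0.00395889]
```

```bash
python3 -m crank '[0,-0.05,0,0,0, 0,0,0,0,0, 5,0,0,0,0, 5,0,0,0,0, 5,0,0,0,0, 5,0,0,0,0, 5,0,0,0,-0.08, 5,0,0,0,-0.08, 5,0,0,0,-0.08, 5,0,0,0,0]'
python3 - <<'E'
from h import *
s=r.observe();print(s['q'].round(2),s['ft_force'],s['moment'])
a=snap('scene','s4')
cv2.imwrite('pics/c5.png',cv2.resize(a[140:240,200:300,::-1],None,fx=6,fy=6,interpolation=cv2.INTER_CUBIC))
E
```

```text
time_s: 25.3
position: [0.6229, 0.0089, 0.1259]
eef_rot: [3.141, -0.0, 1.116]
ft_force: [-0.2, -0.0, -0.0]
gripper_width: 0.05
[ 0.14  0.54 -0.29  1.73  0.19  0.9  -0.68] [-0.17585793 -0.03216436 -0.03343758] [-0.03952208 -0.02624637  0.01896882]
```

View pics/c5.png

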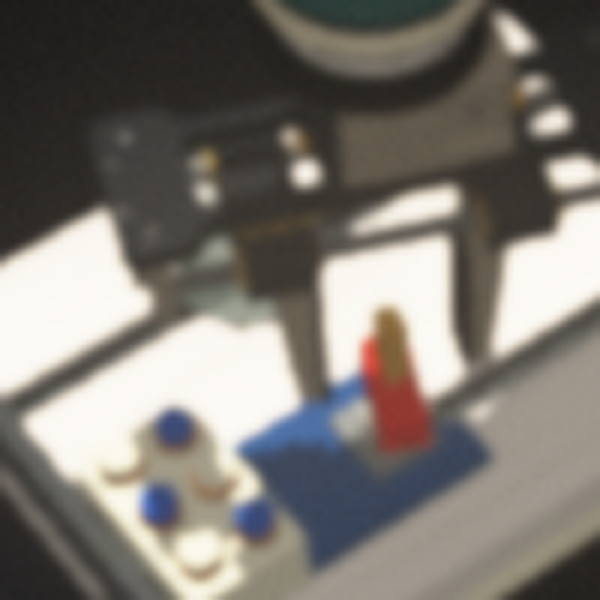

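The bolt stands upright and square in the fork, with the red bar at crop (405,400) between the open fingers. I'll descend over the bar and close (7 pictures viewed so far).

```bash
python3 -m crank '[5,0,0,-0.6,0, 5,0,0,-0.6,0, 5,0,0,-0.6,0, 5,0,0,-0.6,0, 5,0,0,-0.6,0, 5,0,0,0,0, 5,0,0,0,0, 1,0,0,0,0, 1,0,0,0,0, 1,0,0,0,0]'
python3 -m crank '[1,0,0,0,0, 1,0,0,0,0, 1,0,0,0,0, 1,0,0,0,0, 1,0,0,0,0, 1,0,0,0,0, 1,0,0,0,0, 1,0,0,0,0, 1,0,0,0,0, 1,0,0,0,0]'
python3 - <<'E'
from h import *
s=r.observe();print(s['q'].round(2),s['ft_force'],s['moment'])
E
```

```text
time_s: 26.6
position: [0.6228, 0.0089, 0.0959]
eef_rot: [3.141, -0.0, 1.115]
ft_force: [-0.1, 0.6, 0.1]
gripper_width: 0.022
time_s: 27.85
position: [0.6226, 0.0088, 0.0958]
eef_rot: [-3.142, 0.0, 1.115]
ft_force: [-2.2, 0.2, 2.2]
gripper_width: 0.0196
[ 0.14  0.58 -0.28  1.75  0.2   0.84 -0.69] [-2.20825747  0.23833201  2.17692675] [-0.10038829  0.37986065 -0.02369284]
```

```bash
python3 -m crank '[1,0,0,-0.026,-0.1, 1,0,0,-0.026,-0.1, 1,0,0,-0.026,-0.1, 1,0,0,-0.026,-0.1, 1,0,0,-0.026,-0.1, 1,0,0,-0.026,-0.1, 1,0,0,-0.026,-0.1, 1,0,0,-0.026,-0.1, 1,0,0,-0.026,-0.1, 1,0,0,0,0]'
python3 - <<'E'
from h import *
s=r.observe();print(s['q'].round(2),s['ft_force'],s['moment'])
E
```

```text
time_s: 29.1
position: [0.6226, 0.0087, 0.0935]
eef_rot: [3.141, 0.0, 0.216]
ft_force: [-1.9, -0.1, 1.9]
gripper_width: 0.0196
[-0.02  0.56 -0.06  1.76  0.04  0.82 -1.46] [-1.92916675 -0.08857937  1.88376845] [-0.20804455  0.44987679  0.01019598]
```

```bash
python3 -m crank '[1,0,0,-0.026,-0.1, 1,0,0,-0.026,-0.1, 1,0,0,-0.026,-0.1, 1,0,0,-0.026,-0.1, 1,0,0,0,0, 1,0,0,0,0, 1,0,0,0,0, 1,0,0,0,0, 1,0,0,0,0, 1,0,0,0,0]'
python3 - <<'E'
from h import *
s=r.observe();print(s['q'].round(2),s['ft_force'],s['moment'])
E
```

```text
time_s: 30.35
position: [0.6227, 0.0088, 0.093]
eef_rot: [3.142, -0.0, -0.183]
ft_force: [-4.0, -0.5, 6.4]
gripper_width: 0.02
[-0.1   0.56  0.04  1.76 -0.03  0.82 -1.8 ] [-4.03232687 -0.53353423  6.40118805] [-0.13332083  0.79867673  0.06617942]
```

Fz rose to 6 N, so the washer has met the pad and the bar no longer sinks as the head is drawn up. I'll stop lowering, lift 0.5 mm and go on in small steps.

```bash
python3 -m crank '[1,0,0,0.05,0, 1,0,0,0,-0.05, 1,0,0,0,-0.05, 1,0,0,0,-0.05, 1,0,0,0,-0.05, 1,0,0,0,0, 1,0,0,0,0, 1,0,0,0,0, 1,0,0,0,0, 1,0,0,0,0]'
python3 - <<'E'
from h import *
s=r.observe();print(s['position'],s['eef_rot'],s['ft_force'],s['moment'])
E
```

```text
time_s: 31.6
position: [0.6226, 0.0088, 0.093]
eef_rot: [3.141, 0.0, -0.384]
ft_force: [-3.0, 0.1, 4.9]
gripper_width: 0.0198
[0.62262096 0.008779   0.09304631] [ 3.14149508e+00  1.76411656e-04 -3.84026690e-01] [-2.98975572  0.10706952  4.91856827] [-0.17324026  0.74199236  0.0374726 ]
```

```bash
python3 -m crank '[1,0,0,0.02,0, 1,0,0,0,-0.05, 1,0,0,0,-0.05, 1,0,0,0,-0.05, 1,0,0,0,0, 1,0,0,0,0, 1,0,0,0,0, 1,0,0,0,0, 1,0,0,0,0, 1,0,0,0,0]'
python3 - <<'E'
from h import *
s=r.observe();print(s['position'],s['eef_rot'],s['ft_force'],s['moment'])
E
```

```text
time_s: 32.85
position: [0.6226, 0.0088, 0.093]
eef_rot: [3.141, 0.0, -0.535]
ft_force: [-2.9, -0.8, 3.7]
gripper_width: 0.0199
[0.62258225 0.00877405 0.09302479] [ 3.14135050e+00  2.16776098e-04 -5.35038333e-01] [-2.89073192 -0.75978269  3.71771581] [-0.29365164  0.81494133  0.04123845]
```

```bash
python3 -m crank '[1,0,0,0,-0.05, 1,0,0,0,-0.05, 1,0,0,0,-0.05, 1,0,0,0,0, 1,0,0,0,0, 1,0,0,0,0, 1,0,0,0,0, 1,0,0,0,0, 1,0,0,0,0, 1,0,0,0,0]'
python3 - <<'E'
from h import *
s=r.observe();print(s['position'],s['eef_rot'],s['ft_force'],s['moment'])
m=[r.observe()['moment'][2] for _ in range(3)];print(m)
E
```

```text
time_s: 34.1
position: [0.6226, 0.0088, 0.093]
eef_rot: [3.141, 0.0, -0.685]
ft_force: [-3.2, -1.5, 3.3]
gripper_width: 0.0198
[0.62259552 0.00879706 0.09304621] [ 3.14136351e+00  1.84388020e-04 -6.85103812e-01] [-3.2124061  -1.46370776  3.30014995] [-0.27645267  0.86900422  0.02560227]
[np.float64(0.025602265674898185), np.float64(0.025602265674898185), np.float64(0.025602265674898185)]
```

```bash
python3 -m crank '[1,0,0,0,-0.05, 1,0,0,0,-0.05, 1,0,0,0,-0.05, 1,0,0,0,0, 1,0,0,0,0, 1,0,0,0,0, 1,0,0,0,0, 1,0,0,0,0, 1,0,0,0,0, 1,0,0,0,0]'
python3 - <<'E'
from h import *
s=r.observe();print(s['position'],s['eef_rot'],s['ft_force'],s['moment'],s['q'].round(2))
E
```

```text
time_s: 35.35
position: [0.6226, 0.0089, 0.093]
eef_rot: [3.141, 0.0, -0.835]
ft_force: [-3.5, -1.3, 2.6]
gripper_width: 0.0199
[0.62255569 0.00886328 0.09300679] [ 3.14131721e+00  2.29998517e-04 -8.35015080e-01] [-3.53010067 -1.2974732   2.614047  ] [-0.34631698  0.97863049  0.07400068] [-0.22  0.56  0.2   1.77 -0.15  0.82 -2.35]
```

```bash
python3 -m crank '[1,0,0,0,-0.05, 1,0,0,0,-0.05, 1,0,0,0,-0.05, 1,0,0,0,0, 1,0,0,0,0, 1,0,0,0,0, 1,0,0,0,0, 1,0,0,0,0, 1,0,0,0,0, 1,0,0,0,0]'
python3 - <<'E'
from h import *
s=r.observe();print(s['position'],s['eef_rot'],s['ft_force'],s['moment'],s['q'].round(2))
E
```

```text
time_s: 36.6
position: [0.6225, 0.0089, 0.093]
eef_rot: [3.141, 0.0, -0.985]
ft_force: [-4.2, -1.5, -0.0]
gripper_width: 0.0199
[0.62252694 0.00888334 0.09297731] [ 3.14128955e+00  2.38274225e-04 -9.85064002e-01] [-4.19356552 -1.51722587 -0.01356553] [-0.26263939  1.05695819  0.10618074] [-0.24  0.57  0.24  1.78 -0.17  0.82 -2.48]
```

```bash
python3 -m crank '[1,0,0,0,-0.05, 1,0,0,0,-0.05, 1,0,0,0,-0.02, 1,0,0,0,0, 1,0,0,0,0, 1,0,0,0,0, 1,0,0,0,0, 1,0,0,0,0, 1,0,0,0,0, 1,0,0,0,0]'
python3 - <<'E'
from h import *
s=r.observe();print(s['position'],s['eef_rot'],s['ft_force'],s['moment'],s['q'].round(2))
E
```

```text
time_s: 37.85
position: [0.6226, 0.0089, 0.093]
eef_rot: [3.141, 0.0, -1.105]
ft_force: [-4.3, -1.9, -1.7]
gripper_width: 0.0196
[0.62255282 0.0088826  0.0929848 ] [ 3.14125834e+00  1.53630409e-04 -1.10501068e+00] [-4.2611437  -1.91969878 -1.69711185] [-0.27859251  1.07265216  0.15120601] [-0.27  0.57  0.27  1.78 -0.2   0.82 -2.58]
```

```bash
python3 -m crank '[1,0,0,0,-0.04, 1,0,0,0,-0.04, 1,0,0,0,0, 1,0,0,0,0, 1,0,0,0,0, 1,0,0,0,0, 1,0,0,0,0, 1,0,0,0,0, 1,0,0,0,0, 1,0,0,0,0]'
python3 - <<'E'
from h import *
s=r.observe();print(s['position'],s['eef_rot'],s['ft_force'],s['moment'],s['q'].round(2))
E
```

```text
time_s: 39.1
position: [0.6225, 0.0089, 0.093]
eef_rot: [3.141, 0.0, -1.185]
ft_force: [-4.4, -0.4, -5.3]
gripper_width: 0.0198
[0.62253311 0.00888222 0.09298273] [ 3.14120695e+00  1.49704382e-04 -1.18504843e+00] [-4.44141862 -0.41665624 -5.32897504] [-0.21370593  1.08470457  0.13972984] [-0.28  0.57  0.29  1.78 -0.21  0.82 -2.65]
```

```bash
python3 -m crank '[1,0,0,-0.03,0, 1,0,0,0,-0.02, 1,0,0,0,0, 1,0,0,0,0, 1,0,0,0,0, 1,0,0,0,0, 1,0,0,0,0, 1,0,0,0,0, 1,0,0,0,0, 1,0,0,0,0]'
python3 - <<'E'
from h import *
s=r.observe();print(s['position'],s['eef_rot'],s['ft_force'],s['moment'])
for i in range(4): snapshot('scene'); print(r.observe()['moment'][2],r.observe()['ft_force'][2])
E
```

```text
time_s: 40.35
position: [0.6225, 0.0089, 0.0929]
eef_rot: [3.141, 0.0, -1.205]
ft_force: [-5.3, -1.2, -3.5]
gripper_width: 0.0196
[0.62254138 0.00887526 0.0929437 ] [ 3.14126015e+00  2.06277166e-04 -1.20494950e+00] [-5.33183115 -1.15114986 -3.51782208] [-0.20634229  1.31406667  0.17746067]
0.1775398563210656 -3.0955330353748742
0.19432406720656134 -2.893021846246085
0.16760486822503362 -2.59108778086571
0.1680984762199141 -3.3646009643954056
```

```bash
python3 -m crank '[5,0,0,0,0, 5,0,0,0,0, 5,0,0,0,0, 5,0,0,0,0, 5,0,0,0.5,0, 5,0,0,1.5,0, 5,0,0,2.5,0, 5,0,0,3.5,0, 5,0,0,3,0, 5,0,0,2,0]'
python3 -m crank '[5,-3,-5,1,0, 5,-3,-5,1,0, 5,-3,-5,1,0, 5,-3,-5,1,0, 5,-3,-5,0,0, 5,-2,-5,0,0, 5,0,-5,0,0, 5,0,-3,0,0, 5,0,0,0,0, 5,0,0,0,0]'
python3 - <<'E'
from h import *
a=snap('scene','s5');b=snap('top','t5')
def crop(im,x,y,w,h,s): return cv2.resize(im[y:y+h,x:x+w,::-1],None,fx=s,fy=s,interpolation=cv2.INTER_CUBIC)
cv2.imwrite('pics/c6.png',np.hstack([crop(a,190,140,100,140,4),crop(b,250,140,100,140,4)]))
for f in('t0','t5'):
    im=cv2.imread(f'pics/{f}.png');h=cv2.cvtColor(im,cv2.COLOR_BGR2HSV);m=cv2.inRange(h,(100,120,50),(125,255,255))
    # blue foot far end / caps
    z=m[150:176,275:315];n,l,st,c=cv2.connectedComponentsWithStats(z);print(f,[(c[i].round(1)+[275,150]).tolist() for i in range(1,n) if st[i,4]>5])
b0=cv2.imread('pics/t0.png');d=cv2.absdiff(b0,b[:,:,::-1]).max(2);d=(d>45).astype(np.uint8);n,l,st,c=cv2.connectedComponentsWithStats(d)
print([st[i].tolist() for i in range(1,n) if st[i,4]>12])
E
```

```text
time_s: 41.8
position: [0.6235, 0.0087, 0.2258]
eef_rot: [-3.138, -0.001, -1.205]
ft_force: [-0.1, 0.5, 0.2]
gripper_width: 0.0501
time_s: 43.05
position: [0.453, -0.3701, 0.2632]
eef_rot: [-3.141, 0.001, -1.204]
ft_force: [0.4, 0.0, -0.1]
gripper_width: 0.0502
t0 [[295.6, 158.9], [284.2, 165.8], [303.5, 169.2]]
t5 [[295.5, 158.6], [284.2, 165.2], [303.6, 168.9]]
[[279, 191, 19, 15, 185], [346, 223, 209, 197, 12474], [461, 225, 9, 16, 47], [436, 231, 5, 8, 19], [178, 237, 18, 17, 161], [442, 242, 6, 7, 15], [447, 260, 10, 27, 46], [326, 264, 15, 12, 94], [447, 288, 7, 4, 14], [544, 363, 15, 32, 116], [554, 362, 6, 26, 84], [527, 383, 6, 5, 18], [268, 390, 28, 26, 301], [311, 415, 6, 5, 19]]
```

View pics/c6.png

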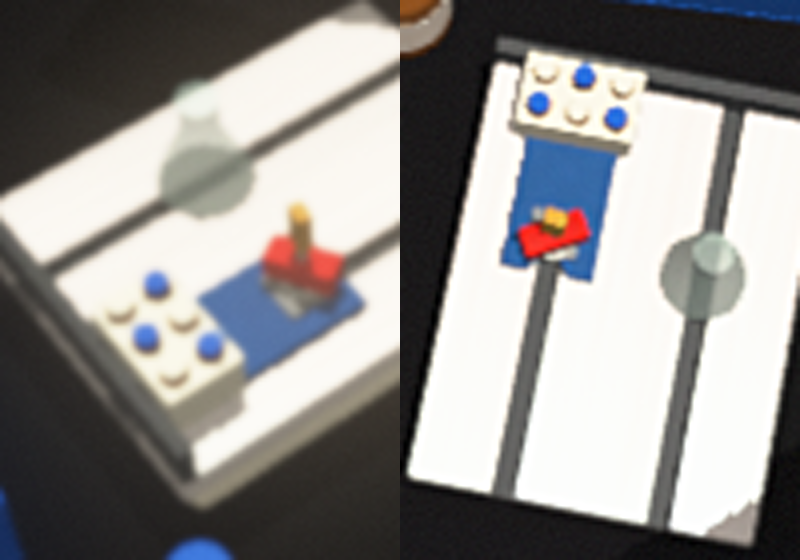

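The picture shows the rack back near the fence (caps moved less than 1 px), the bolt upright in the fork, and the flask unmoved. The bar is at about -1.11 rad, unwound only about 0.1 rad from where I held it, so the nut did not back off. Handing in.

Run:
```python
from h import *
print(order.job_done(), r.observe()['time_s'])
```

```text
the job is handed in; nothing more can be done
the job is handed in; nothing more can be done
```

The rack is bolted down and the job is handed in. The arm finished clear of everything at about 43 s of the 72 s allowed.

**What I did:** I took the large red-nut bolt from the caddy and lowered its head into the slot with no contact force. I slid it to the fork's bottom, where it met a steady push of about 2.5 N. I then turned it clockwise to 0.14 rad past square, with up to 5.5 N of side force. Last I turned the nut about 2.3 rad, let go and backed away.

**Last checks:**
- **Clamping:** the torque held before letting go was about 0.17 N m, which means roughly 20–23 N. This is inferred from torque and turn angle, and the torque reading scatters by about 0.02 N m. After release the bar sprang back only about 0.1 rad, so the nut kept its place.
- **Rack and bystanders:** the rack's caps moved less than one pixel (under about 2 mm). The flask had not moved. In the top view, the only changes away from the bolt and the empty caddy were around the arm and its shadow.
- **Bolt:** it stands upright in the fork.

**Not confirmed:** I never felt the bolt's stop as a clear torque while turning it. Its final angle (about 0.14 rad past square, or up to the 0.2 rad stop after tightening) comes from the turn I commanded and the given stop range, not from a direct measurement.

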